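Slide a board carrier through a reader tunnel onto its contact plunger

ROBOT

A 6-joint arm with a two-finger parallel gripper is mounted at the origin on the work surface. World frame = base frame: x ahead of the robot, y to its left, z up, the work surface at z = 0. Lengths are in mm, angles in rad, forces in N, time in s.
With the tool pointing down it reaches from about 350 to 975 mm from the base axis. Payload 7.1 kg.
Tool frame: the origin (TCP) lies on the mounting face of the last link; the fingertips stand 182 mm ahead of it and the grasp point (between the pads) lies 163 mm ahead of it (ctrl.finger_overhang is the distance from the TCP to the fingertips, in mm); z points along the fingers, y is the direction in which the jaws open and shut (so a half turn about z gives the same grasp; the last joint's range is limited). The gripper opens to 88 mm and grips with 3 to 60 N. Pads are 20 mm wide; open, the fingers measure 115 mm over their backs; the gripper's body (75 mm by 178 mm) begins 61 mm behind the grasp point.
Start: joints at [-1.238, 0.423, 1.63, -0, 1.089, -0.019], TCP at [215.385, -586.699, 404.675] pointing down, gripper open.
Joint ranges: [-3, 3], [-0.9, 2.11], [0.09, 2.58], [-1.31, 4.45], [0.11, 2.69], [-2.54, 2.54]. Speed limits (rad/s): [2.39, 2.39, 3.01, 3.14, 3.14, 3.14].

INTERFACE

Orientations are given as a rotation vector (axis times angle).
In Python, from workcell import ctrl, viewer, recognise gives the robot as it stands.
- The arm moves only by the shell command python3 -m handwheel 'ROWS'. ROWS is JSON, a list of rows, each an object of numbers: "gripper": the closure, from 0 (fully open) to 1 (shut); "tx", "ty", "tz": the shift along the tool's x, y, z in m; "rx", "ry", "rz": the turn, a rotation vector about the tool's x, y, z in degrees. In form: [{"gripper": .., "tx": .., "ty": .., "tz": .., "rx": .., "ry": .., "rz": ..}, ...]. A call has 1 to 8 rows; each row shifts and turns the commanded pose from where the row before left it, along the tool's axes as they then stand; what a row does not reach is not made up. A row lasts 1/8 s, in which the tool goes at most 62.5 mm and 10.7 degrees, less where a joint would pass 70% of its speed; a pose out of reach is approached as far as the arm can. A call with a gripper value outside its range is refused whole. The fingers move at their own pace and stop on an object; the grip force is fixed at half the most. Time passes only in rows, so rows that do not move let the fingers close. It gives the time, the measured TCP pose, the force and the opening at its end, in the units of the state.
- ctrl.get_obs(): the state, without advancing time (a new reading comes with each control period).
- viewer.get_image(name): name is "scene" or "top"; returns a dict with "image" (420x560x3 uint8, red, green, blue), "range_z" (420x560 float32, mm along the optical axis (not along the pixel's ray), 0 where there is no reading), "vfov" (degrees; the focal length in pixels is half the picture's height over the tangent of half this angle, whatever the lens; pixels are square), "cx", "cy" (the principal point, pixels), "extrinsics" (4x4, takes a point from world to camera coordinates). Camera axes: x right, y up, looking along -z (the intrinsics and any distortion apply to the point x, -y, -z); pixel columns grow to the right and rows downward; lengths in mm; the calibration is good to about 2 mm. A picture is of the moment at which its call begins.
- ctrl.close_job(): hands the job in, once; it reports no verdict.
Trained networks look in a picture, given as the dict that the camera call returned (one of the last four; its "shot" number tells which), for a name from the list of things; names that differ only in an ending like _2 or _b are one class to them, and where a whole thing is asked for, a point or a joint stands for the part that bears it (a point fixed in the world has none). Each returns a list of dicts, best first, with "p" (0 to 1); they miss things now and then, are a little off and sometimes report something else, mostly with a low value. They report only what shows in the picture. A call takes as long as a camera call.
- recognise(picture, name): "xy" ([column, row] as shares, 0 to 1, of the picture: columns of its width, rows of its height, amid what is visible of it).
The state is a dict: "t": time; "qpos": joint angles; "qvel": joint speeds; "joint_torque": joint torques, N m; "ee_pos": TCP position; "orientation": TCP orientation; "ft_force": force on the tool from outside, world axes, zero at the start; "moment": the same for the moment, N m; "width": finger opening in mm.
Only numpy, scipy, OpenCV 4.12 (cv2) and the standard library are available. Lean on these libraries where they do the work, as an engineer would, in place of code of your own. Each camera call takes 0.05 s, during which the arm holds its last target.

TASK

Load the circuit-board carrier into the inspection reader: lay it flat on the reader's deck with one end in the mouth of the low tunnel, then push it in from behind until it meets the contact plunger hidden inside and has pressed that in by about 7 mm. The plunger's depth cannot be seen, so feel for it; push gently, never ramming the plunger or the reader, leave the carrier lying there against the plunger, let go, and do not disturb the other things on the table.

Things in the scene. Friction and masses are not known exactly. Their poses are not given: they have to be found in the camera images.
- carrier_center (a point): Circuit-board carrier: a loose flat grey plastic tray holding a green circuit board, 120 mm long (its x axis), 50 mm wide (y), 14 mm thick, about 0.15 to 0.31 kg; its short ends are the same, so either may lead. This point is its centre, 7 mm above its underside. It starts flat on the table.
- mouth (a point): Middle of the reader's tunnel mouth, at deck height. x points into the tunnel (the way to push), z up. The reader is fixed: an aluminium deck 130 mm wide, its top 8 mm above the table, reaches 150 mm in front of the mouth; the white-roofed tunnel behind it is 160 mm long, 54 mm wide inside, with 18 mm headroom over the deck.
- cheeks (a point): Point on the deck midway between the front ends of two steel guide cheeks, 38 mm in front of the mouth. They stand 18 mm above the deck and narrow from 88 mm apart inside (103 mm over their outsides) here to 54 mm at the mouth. Only shut fingers fit between them behind the carrier.
- roof (a point): Middle of the front edge of the reader's roof: above the mouth, 40 mm above the table; same axes as the mouth. The tunnel block is 120 mm wide outside. A camera head and its column stand on the roof from 85 mm behind this edge on, up to 142 mm above the table.
- plunger (a joint): Travel in m of a brass contact plunger in the tunnel: 0 at rest, 0.007 wanted, hard end 0.012. Its upright face at rest is 85 to 109 mm behind the mouth (varies; no reading tells it: feel for it), so the loaded carrier's rear stays out of the mouth. Gives at 5 N, the same all along, stays where pushed, stands 15 N. The carrier slides easily (friction 0.2 to 0.3); pressing down on it adds to the push felt.
- screwdriver: Bystander: screwdriver, 160 mm long, lying loose on the table; origin at its middle on the table, to be left alone.
- dish: Bystander: white dish, 110 mm across and 35 mm high, loose on the table; origin at the centre of its underside, to be left alone.
- jar: Bystander: clear jar, 48 mm across and 70 mm high, loose on the table; origin at the centre of its underside, to be left alone.

How it is judged (in metres and radians):
On the way:
1. the carrier lies flat on the deck, lined up, with its end in the tunnel mouth (x of carrier_center in the frame of mouth between -0.062 and 0.02 m and z of carrier_center in the frame of mouth between 0.004 and 0.0105 m and angle between the x axis of carrier_center and the x axis of mouth, either way round below 0.2 rad and y of carrier_center in the frame of mouth between -0.02 and 0.02 m), for 0.1 s.
At the end, for the whole second after the job is handed in: the plunger is pressed in by 4 to 10.5 mm, the carrier lies flat on the deck and still in the tunnel (within 6 mm of its middle line) with its centre 27 to 63 mm behind the mouth, in line with the tunnel within 0.08 rad, and it is let go (value of joint plunger between 0.004 and 0.0105 m and x of carrier_center in the frame of mouth between 0.027 and 0.063 m and z of carrier_center in the frame of mouth between 0.004 and 0.0105 m and angle between the x axis of carrier_center and the x axis of mouth, either way round below 0.08 rad and linear speed of carrier below 0.01 m/s and y of carrier_center in the frame of mouth between -0.006 and 0.006 m); the robot touches nothing.
It fails at once if the plunger is rammed: the carrier presses it with over 15 N (contact force between carrier and plunger above 15 N).
It fails at once if the carrier is rammed or jammed against the reader with over 35 N (contact force between carrier and reader above 35 N).
It fails at once if a bystander is moved by over 15 mm (distance of any of screwdriver, dish, jar from where it was at the start of the episode above 0.015 m).
It also fails if it takes over 69 s, if anything falls off the work surface, if the arm or the gripper's body presses on something with over 40 N, if the wrist force passes 120 N, or if a joint passes its speed limit or range.

## Working session

There is one attempt and no reset: what is moved stays moved. The work goes in short steps, Python scripts to look and compute and a shell command to move; the robot and the scene stay as the last step left them, time stands still between calls to the robot, and variables do not carry over. Pictures are saved under pics/ and viewed, and the job is handed in when it is done.

```bash
mkdir -p pics; ls
cat > h.py <<'E'
import numpy as np, cv2
from workcell import ctrl, viewer, recognise
def save(n,im): cv2.imwrite('pics/'+n+'.png',im[:,:,::-1])
def f_of(p): return p['image'].shape[0]/2/np.tan(np.radians(p['vfov'])/2)
def px2w(p,u,v,d=None):
    f=f_of(p)
    if d is None:
        a=p['range_z'][int(v)-1:int(v)+2,int(u)-1:int(u)+2]; d=np.median(a[a>0])
    x=(u-p['cx'])/f*d; y=(v-p['cy'])/f*d
    c=np.array([x,-y,-d,1]); return (np.linalg.inv(p['extrinsics'])@c)[:3]
def plane(p,u,v,z):
    E=np.linalg.inv(p['extrinsics']); o=E[:3,3]; f=f_of(p)
    r=E[:3,:3]@np.array([(u-p['cx'])/f,-(v-p['cy'])/f,-1]); return o+r*(z-o[2])/r[2]
def w2px(p,w):
    c=p['extrinsics']@np.append(w,1); f=f_of(p); return p['cx']+f*c[0]/-c[2], p['cy']+f*(-c[1])/-c[2]
E
python3 - <<'E'
from h import *
print(ctrl.get_obs())
for n in('scene','top'):
    p=viewer.get_image(n); save(n+'0',p['image']); print(n,{k:v for k,v in p.items() if k not in('image','range_z')})
    for o in ['carrier_center','mouth','cheeks','roof','plunger','screwdriver','dish','jar']:
        for r in recognise(p,o)[:2]:
            u,v=r['xy'][0]*560,r['xy'][1]*420
            try: w=px2w(p,u,v).round(1)
            except Exception as e: w=None
            print(o,round(r['p'],2),round(u,1),round(v,1),w)
E
```

```text
pics
{'t': 0.0, 'qpos': array([-1.23799461e+00,  4.23827366e-01,  1.63066741e+00,  1.06852775e-05,
        1.08860279e+00, -1.89936055e-02]), 'qvel': array([-0.00047503,  0.00068709, -0.00246298, -0.00085322,  0.00065299,
        0.00095146]), 'joint_torque': array([ 7.04913364e-04, -5.44628692e+01, -2.73662835e+01,  6.43215654e-02,
        2.27638136e-02, -1.18014482e-04]), 'ee_pos': array([ 215.30506883, -586.45470528,  403.91878046]), 'orientation': array([-3.09165381e+00, -5.49485593e-01,  3.54536344e-04]), 'ft_force': array([ 1.40736126, -0.24728341,  0.48562297]), 'moment': array([-0.03619123,  0.01589699,  0.02548365]), 'width': 88.11221790472078}
scene {'vfov': 43.65604820570441, 'cx': 278.89347876691977, 'cy': 208.18169517153518, 'extrinsics': array([[-7.69335138e-01,  6.38692187e-01, -1.39905792e-02,
         4.32717191e+02],
       [-5.16310061e-01, -6.08724581e-01,  6.02393812e-01,
         3.03531063e+02],
       [ 3.76227812e-01,  4.70666204e-01,  7.98076411e-01,
        -1.68819302e+03],
       [ 0.00000000e+00,  0.00000000e+00,  0.00000000e+00,
         1.00000000e+00
[... 392 characters left out ...]
850178e-03, -9.99944270e-01, -6.55158928e-03,
         3.93862607e+01],
       [ 9.75735455e-01,  6.64416990e-03,  2.18851950e-01,
        -5.83442454e+02],
       [-2.18796224e-01, -8.20438421e-03,  9.75736081e-01,
        -1.32940629e+03],
       [ 0.00000000e+00,  0.00000000e+00,  0.00000000e+00,
         1.00000000e+00]]), 'shot': 2}
carrier_center 0.97 397.5 233.6 [ 507.6 -231.     9.6]
mouth 0.95 281.5 189.6 [619.8  81.5  40.6]
mouth 0.47 162.3 236.9 [484.7 385.9  71. ]
cheeks 0.6 275.9 189.1 [620.6  96.5  42.6]
roof 0.84 279.2 195.0 [607.7  87.9  28.3]
screwdriver 0.69 432.8 166.3 [ 691.7 -330.8   25.6]
dish 0.75 179.7 200.4 [595.9 361.4   6.1]
jar 0.74 161.8 238.0 [482.1 387.5  69.1]
```

View pics/scene0.png

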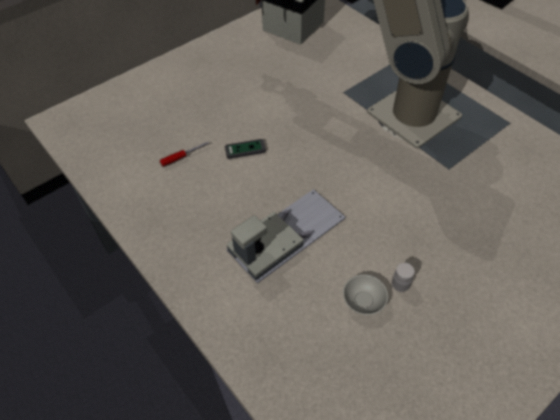

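View pics/top0.png

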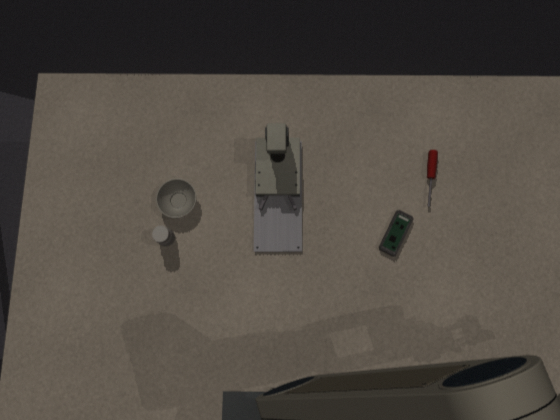

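The top view shows the reader at about (278,195), with its tunnel pointing up in the picture (+x). The carrier is at (397,233), tilted, and the screwdriver is at (432,175). The dish and jar are on the left. Next I'll fit the geometry precisely.

Run:
```python
from h import *
p=viewer.get_image('top'); np.save('top.npy',p,allow_pickle=True)
im=p['image']
def crop(n,x0,y0,w,h,s):
    c=cv2.resize(im[y0:y0+h,x0:x0+w],None,fx=s,fy=s,interpolation=cv2.INTER_CUBIC); c=np.clip(c.astype(float)*1.6,0,255).astype(np.uint8); save(n,c)
crop('c_reader',235,110,90,150,4); crop('c_carr',360,200,75,65,8)
R=p['range_z'];f=f_of(p);E=np.linalg.inv(p['extrinsics'])
v,u=np.mgrid[0:420,0:560]
P=np.stack([(u-p['cx'])/f*R,-(v-p['cy'])/f*R,-R,np.ones_like(R)],-1)@E.T
np.save('P.npy',P)
# carrier
sub=(abs(P[...,0]-507)<90)&(abs(P[...,1]+231)<70)&(R>0)
z=P[...,2]
tb=np.median(z[sub]); print('table z',tb)
m=sub&(z>tb+5)&(z<tb+25)
# colour/dark mask
g=im.max(-1); print(np.median(g[sub]))
mk=(sub&(g<0.75*np.median(g[sub]))).astype(np.uint8)
for nm,M in(('depth',m.astype(np.uint8)),('dark',mk)):
    n,l,st,c=cv2.connectedComponentsWithStats(M); k=1+np.argmax(st[1:,4]); ys,xs=np.where(l==k)
    W=np.array([plane(p,a,b,14)[:2] for a,b in zip(xs,ys)],np.float32)
    print(nm,len(xs),cv2.minAreaRect(W),W.mean(0),'z',np.median(z[l==k]))
```

```text
table z 1.2205388527886498
102.0
depth 830 ((508.76422119140625, -227.00234985351562), (53.116554260253906, 120.92552185058594), 63.741878509521484) [ 509.08832 -226.0537 ] z 13.466869220732974
dark 1014 ((503.5680847167969, -226.59768676757812), (60.56060028076172, 132.92005920410156), 63.5767936706543) [ 502.53436 -225.42267] z 12.39080642756619
```

View crops.

View pics/c_reader.png

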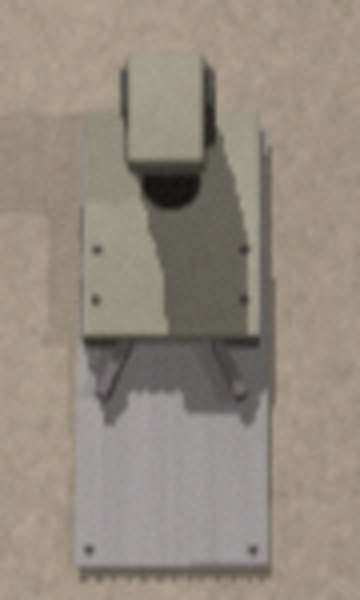

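View pics/c_carr.png

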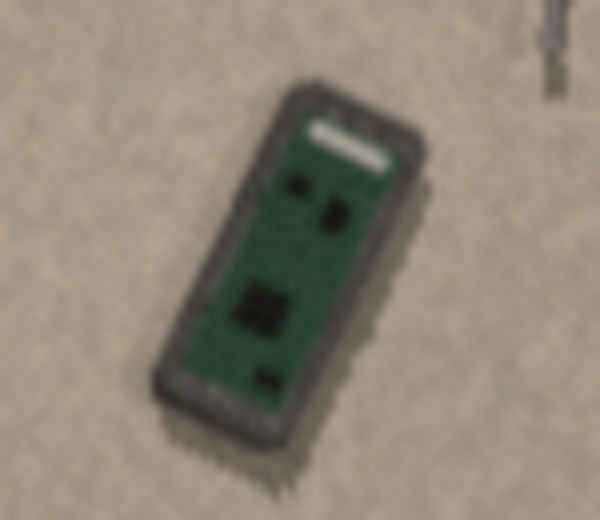

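Run:
```python
from h import *
p=np.load('top.npy',allow_pickle=True).item(); P=np.load('P.npy'); R=p['range_z']; z=P[...,2]
def C(pts,o,s,zz):
    # crop px centre convention
    return np.array([plane(p,o[0]+(a+.5)/s-.5,o[1]+(b+.5)/s-.5,zz)[:2] for a,b in pts])
c=C([(300,85),(425,135),(280,445),(155,390)],(360,200),8,14); print('carrier',c.round(1),c.mean(0), np.degrees(np.arctan2(*(c[0]+c[1]-c[2]-c[3])[::-1])))
print('deck front',C([(78,568),(268,566)],(235,110),4,8).round(1))
print('roof edge',C([(84,338),(260,336)],(235,110),4,40).round(1))
print('roof back',C([(82,115),(262,115)],(235,110),4,40).round(1))
sub=(abs(P[...,0]-580)<200)&(abs(P[...,1]-90)<100)&(R>0)
for lo,hi,zz in((30,50,40),(5,16,8)):
    m=(sub&(z>lo)&(z<hi)).astype(np.uint8)
    m=cv2.morphologyEx(m,cv2.MORPH_OPEN,np.ones((3,3)))
    n,l,st,_=cv2.connectedComponentsWithStats(m);k=1+np.argmax(st[1:,4]); ys,xs=np.where(l==k)
    W=np.array([plane(p,a,b,zz)[:2] for a,b in zip(xs,ys)],np.float32)
    print(zz,st[k],cv2.minAreaRect(W),np.median(z[l==k]),W.min(0),W.max(0))
# roof per-row left/right edges, deck likewise
for name,lo,hi,zz,rows in(('roof',30,60,40,range(150,194,3)),('deck',4,18,8,range(212,250,3))):
    A=[]
    for v in rows:
        us=np.where(sub[v]&(z[v]>lo)&(z[v]<hi))[0]
        if len(us): a=plane(p,us[0]-.5,v,zz);b=plane(p,us[-1]+.5,v,zz);A.append([a[0],a[1],b[1],(a[1]+b[1])/2])
    A=np.array(A);print(name,A.round(1)[::3]);print(np.polyfit(A[:,0],A[:,3],1), [np.degrees(np.arctan(np.polyfit(A[:,0],A[:,i],1)[0])) for i in(1,2)])
q=viewer.get_image('scene'); np.save('scene.npy',q,allow_pickle=True)
im=q['image']; 
c=cv2.resize(im[170:300,200:370],None,fx=4.5,fy=4.5,interpolation=cv2.INTER_CUBIC); save('s_reader',np.clip(c*1.6,0,255).astype(np.uint8))
c=cv2.resize(im[130:170,215:275],None,fx=12,fy=12,interpolation=cv2.INTER_CUBIC); save('s_carr',np.clip(c*1.6,0,255).astype(np.uint8))
```

```text
carrier [[ 571.  -231.2]
 [ 554.  -272.7]
 [ 448.8 -220.5]
 [ 466.9 -179.5]] [ 510.19038769 -225.95564505] -26.422108763536496
deck front [[456.3 153.6]
 [458.6  26.5]]
roof edge [[606.9 150.7]
 [609.1  32.8]]
roof back [[764.2 156. ]
 [764.9  32.5]]
40 [ 255  138   45   58 2160] ((685.266357421875, 94.14163970947266), (160.76170349121094, 118.2165756225586), 0.38565754890441895) 40.24334648095578 [604.528     34.512173] [765.95355 153.61597]
8 [280 210  22  42 471] ((514.7366943359375, 56.79096603393555), (112.057373046875, 56.62336349487305), 0.34218981862068176) 8.47569270001145 [458.67032   28.225836] [570.9335   85.05827]
roof [[730.7 154.1  34.   94.1]
 [705.1 153.5  33.8  93.7]
 [679.7 152.9  33.6  93.3]
 [654.4 152.2  33.5  92.9]
 [629.4 151.6  33.3  92.5]]
[8.28807032e-03 8.77472093e+01] [np.float64(0.5723517001122556), np.float64(0.3773667037064634)]
deck [[564.3 190.7  27.4 109.1]
 [539.6 157.4  19.2  88.3]
 [514.9 156.8 -10.6  73.1]
 [490.2 185.8  -2.6  91.6]
 [465.9 174.3  16.1  95.2]]
[5.5143327e-02 6.2426614e+01] [np.float64(5.805892772069511), np.float64(0.49310095353076966)]
```

```bash
python3 -m handwheel 2>&1 | head -20; python3 -c "
import numpy as np
from h import *
from scipy.spatial.transform import Rotation as R
print(R.from_rotvec(ctrl.get_obs()['orientation']).as_matrix().round(3))"
```

```text
invalid input
[[ 0.939  0.344  0.   ]
 [ 0.344 -0.939  0.   ]
 [ 0.    -0.    -1.   ]]
```

View pics/s_reader.png

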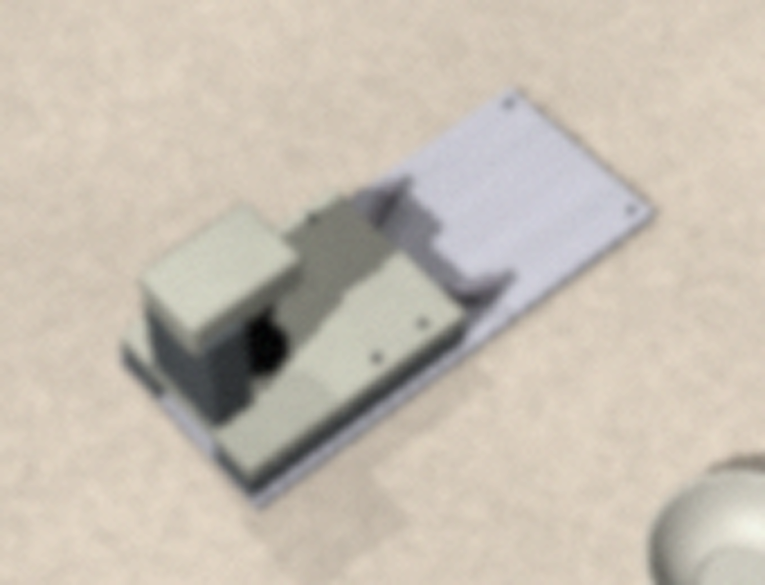

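View pics/s_carr.png

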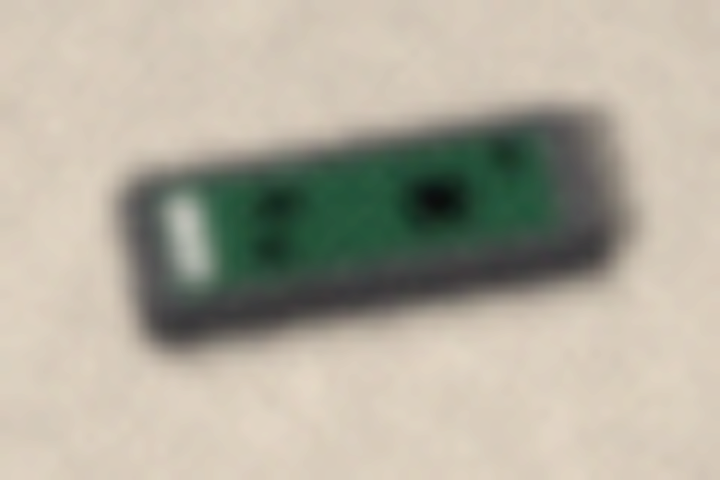

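Run:
```python
from h import *
q=np.load('scene.npy',allow_pickle=True).item(); p=np.load('top.npy',allow_pickle=True).item()
def C(pts,o,s,zz): return np.array([plane(q,o[0]+(a+.5)/s-.5,o[1]+(b+.5)/s-.5,zz)[:2] for a,b in pts]).round(1)
print('deckfront',C([(517,90),(655,210)],(200,170),4.5,8),'roof',C([(463,315),(345,195)],(200,170),4.5,40))
print('deck back',C([(262,502)],(200,170),4.5,8))
# two-view top outline of carrier
c=C([(125,185),(155,315),(612,232),(590,100)],(215,130),12,14);print('carrier',c,c.mean(0))
# triangulate carrier via recognised & depth overlay: depth mask in scene
R=q['range_z'];f=f_of(q);E=np.linalg.inv(q['extrinsics']);v,u=np.mgrid[0:420,0:560]
P=np.stack([(u-q['cx'])/f*R,-(v-q['cy'])/f*R,-R,np.ones_like(R)],-1)@E.T;z=P[...,2]
for nm,cx,cy,lo,hi,zz in(('carrier',509,-227,7,25,14),('roof',685,94,34,46,40)):
    sub=(abs(P[...,0]-cx)<100)&(abs(P[...,1]-cy)<80)&(R>0)&(z>lo)&(z<hi)
    W=P[sub][:,:2].astype(np.float32);print(nm,len(W),cv2.minAreaRect(W),np.median(z[sub]),W.mean(0))
def tri(a,b):
    M=[]
    for c,(u,v) in((p,a),(q,b)):
        f=f_of(c);K=np.array([[f,0,c['cx']],[0,f,c['cy']],[0,0,1]])@np.diag([1,-1,-1])@c['extrinsics'][:3];M.append(K)
    X=cv2.triangulatePoints(M[0],M[1],np.array(a,float).reshape(2,1),np.array(b,float).reshape(2,1))[:,0];return (X[:3]/X[3]).round(1)
def o(x,y,ox,oy,s):return (ox+(x+.5)/s-.5,oy+(y+.5)/s-.5)
# top crop / scene crop correspondences
print('deck FL',tri(o(78,568,235,110,4),o(655,210,200,170,4.5)),'deck FR',tri(o(268,566,235,110,4),o(517,90,200,170,4.5)))
print('roof FL',tri(o(84,338,235,110,4),o(463,315,200,170,4.5)))
print('white conn',tri(o(348,146,360,200,8),o(190,236,215,130,12)),'chip',tri(o(262,308,360,200,8),o(438,200,215,130,12)))
```

```text
deckfront [[456.9  32. ]
 [456.  156.3]] roof [[610.3 153.9]
 [607.4  44. ]]
deck back [[764.1 160.1]]
carrier [[ 550.7 -271.1]
 [ 571.5 -230. ]
 [ 466.9 -178.1]
 [ 442.1 -217.9]] [ 507.8   -224.275]
carrier 518 ((507.95880126953125, -233.75607299804688), (171.6726837158203, 141.6461181640625), 4.731500148773193) 12.68476657279075 [ 513.14777 -224.65457]
roof 1644 ((688.9008178710938, 94.68502807617188), (161.92449951171875, 123.37517547607422), 0.3417443037033081) 39.42874076819771 [677.83673 109.96504]
deck FL [455.8 154.6   6.5] deck FR [457.2  28.5   5.8]
roof FL [608.  151.3  34.8]
white conn [ 549.5 -246.    14.8] chip [ 494.2 -215.3   14.7]
```

Both views agree:
- **Carrier:** centre about (509.5, -226), long axis at -26.4°, top at z of about 14.
- **Mouth:** about (607.5, 92.7), yaw about 0.5°, deck at about 8 and roof at about 40.

I'll turn the tool and approach.

```bash
cat >> h.py <<'E'
from scipy.spatial.transform import Rotation as Rn
def go(x,y,z,yaw=None):
    o=ctrl.get_obs(); M=Rn.from_rotvec(o['orientation']).as_matrix(); d=np.array([x,y,z])-o['ee_pos']
    print('t',round(o['t'],2),'pos',o['ee_pos'].round(1),'ft',o['ft_force'].round(2),'w',round(o['width'],1),'tool shift mm',(M.T@d).round(1))
    yw=np.degrees(np.arctan2(M[1,0],M[0,0])); print('yaw',yw.round(2),'tilt',np.degrees(np.arccos(-M[2,2])).round(2),'rz',None if yaw is None else round(-(yaw-yw),2))
E
python3 -m handwheel '[{"rz":9.3,"tz":0.02},{"rz":9.3,"tz":0.02},{"rz":9.3,"tz":0.02},{"rz":9.3,"tz":0.02},{"rz":9.3,"tz":0.01},{"rz":0}]'
python3 -c "from h import *; go(509.5,-226,240,-26.4)"
```

```text
t 1.0 pos [ 215.3 -586.7  404.7] ft [-0.48 -0.68 -0.02] w 87.9 tool shift mm [ 400.4 -237.3  164.7]
yaw 20.15 tilt 0.0 rz 46.55$[0]: bad value
```

```bash
python3 -m handwheel '[{"gripper":0,"tx":0,"ty":0,"tz":0.02,"rx":0,"ry":0,"rz":9.3},{"gripper":0,"tx":0,"ty":0,"tz":0.02,"rx":0,"ry":0,"rz":9.3},{"gripper":0,"tx":0,"ty":0,"tz":0.02,"rx":0,"ry":0,"rz":9.3},{"gripper":0,"tx":0,"ty":0,"tz":0.02,"rx":0,"ry":0,"rz":9.3},{"gripper":0,"tx":0,"ty":0,"tz":0.02,"rx":0,"ry":0,"rz":9.3},{"gripper":0,"tx":0,"ty":0,"tz":0,"rx":0,"ry":0,"rz":0}]'
python3 -c "from h import *; go(509.5,-226,240,-26.4)"
```

```text
t: 1.75
ee_pos: [215.2, -586.2, 303.2]
orientation: [-3.057, 0.713, 0.003]
ft_force: [0.5, 0.5, 0.1]
width: 87.6
t 1.75 pos [ 215.2 -586.2  303.2] ft [0.53 0.55 0.1 ] w 87.6 tool shift mm [ 104.7 -453.1   64. ]
yaw -26.26 tilt 0.18 rz 0.14
```

```bash
python3 -m handwheel '[{"gripper":0,"tx":0.012,"ty":-0.05,"tz":0,"rx":0,"ry":0,"rz":0},{"gripper":0,"tx":0.012,"ty":-0.05,"tz":0,"rx":0,"ry":0,"rz":0},{"gripper":0,"tx":0.012,"ty":-0.05,"tz":0,"rx":0,"ry":0,"rz":0},{"gripper":0,"tx":0.012,"ty":-0.05,"tz":0,"rx":0,"ry":0,"rz":0},{"gripper":0,"tx":0.012,"ty":-0.05,"tz":0,"rx":0,"ry":0,"rz":0},{"gripper":0,"tx":0.012,"ty":-0.05,"tz":0,"rx":0,"ry":0,"rz":0},{"gripper":0,"tx":0.012,"ty":-0.05,"tz":0.01,"rx":0,"ry":0,"rz":0},{"gripper":0,"tx":0.012,"ty":-0.05,"tz":0.01,"rx":0,"ry":0,"rz":0}]'
python3 -c "from h import *; go(509.5,-226,240,-26.4)"
```

```text
t: 2.75
ee_pos: [480.4, -269.8, 285.9]
orientation: [3.06, -0.71, 0.004]
ft_force: [0.0, -0.5, -0.2]
width: 87.8
t 2.75 pos [ 480.4 -269.8  285.9] ft [ 0.04 -0.45 -0.2 ] w 87.8 tool shift mm [  6.8 -52.1  45.9]
yaw -26.12 tilt 0.15 rz 0.28
```

```bash
python3 -m handwheel '[{"gripper":0,"tx":0.004,"ty":-0.026,"tz":0.02,"rx":0,"ry":0,"rz":0.2},{"gripper":0,"tx":0.003,"ty":-0.024,"tz":0.02,"rx":0,"ry":0,"rz":0},{"gripper":0,"tx":0,"ty":0,"tz":0,"rx":0,"ry":0,"rz":0},{"gripper":0,"tx":0,"ty":0,"tz":0,"rx":0,"ry":0,"rz":0}]'
python3 - <<'E'
from h import *
go(509.5,-226,185,-26.4)
p=viewer.get_image('scene'); c=cv2.resize(p['image'][90:180,190:310],None,fx=6,fy=6,interpolation=cv2.INTER_CUBIC); save('s1',np.clip(c*1.6,0,255).astype(np.uint8))
E
```

```text
t: 3.25
ee_pos: [507.7, -229.7, 245.6]
orientation: [3.058, -0.718, 0.002]
ft_force: [-0.4, -0.7, -0.2]
width: 88.1
t 3.25 pos [ 507.7 -229.7  245.6] ft [-0.41 -0.72 -0.19] w 88.1 tool shift mm [-0.1 -4.1 60.6]
yaw -26.44 tilt 0.07 rz -0.04
```

View pics/s1.png

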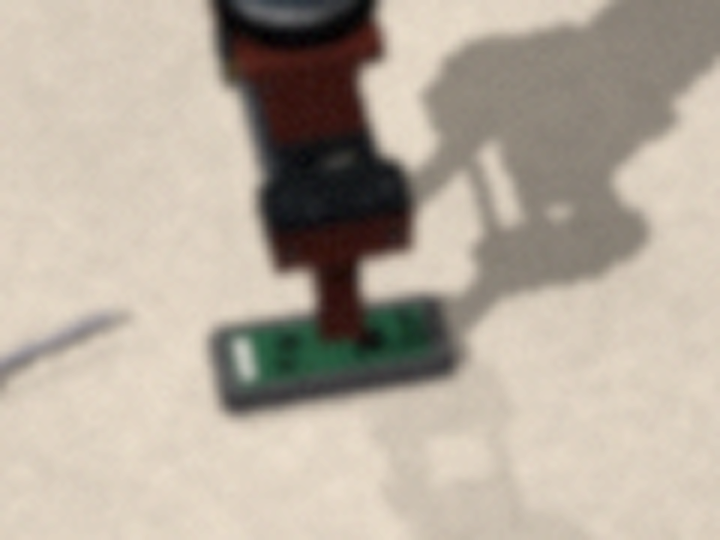

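The hovering finger at (340,335) lines up with the carrier's middle, so I'm descending.

```bash
python3 -m handwheel '[{"gripper":0,"tx":0,"ty":-0.004,"tz":0.02,"rx":0,"ry":0,"rz":0},{"gripper":0,"tx":0,"ty":0,"tz":0.02,"rx":0,"ry":0,"rz":0},{"gripper":0,"tx":0,"ty":0,"tz":0.015,"rx":0,"ry":0,"rz":0},{"gripper":0,"tx":0,"ty":0,"tz":0.005,"rx":0,"ry":0,"rz":0},{"gripper":0,"tx":0,"ty":0,"tz":0,"rx":0,"ry":0,"rz":0},{"gripper":0,"tx":0,"ty":0,"tz":0,"rx":0,"ry":0,"rz":0}]'
python3 -c "from h import *; go(509.5,-226,185,-26.4)"
```

```text
t: 4.05
ee_pos: [509.5, -225.7, 185.1]
orientation: [3.058, -0.721, 0.001]
ft_force: [-0.1, -1.5, 1.1]
width: 87.7
t 4.05 pos [ 509.5 -225.7  185.1] ft [-0.13 -1.51  1.07] w 87.7 tool shift mm [0.2 0.2 0.1]
yaw -26.54 tilt 0.04 rz -0.14
```

```bash
python3 -m handwheel '[{"gripper":1,"tx":0,"ty":0,"tz":0,"rx":0,"ry":0,"rz":0},{"gripper":1,"tx":0,"ty":0,"tz":0,"rx":0,"ry":0,"rz":0},{"gripper":1,"tx":0,"ty":0,"tz":0,"rx":0,"ry":0,"rz":0},{"gripper":1,"tx":0,"ty":0,"tz":0,"rx":0,"ry":0,"rz":0},{"gripper":1,"tx":0,"ty":0,"tz":0,"rx":0,"ry":0,"rz":0},{"gripper":1,"tx":0,"ty":0,"tz":0,"rx":0,"ry":0,"rz":0}]'
python3 -c "from h import *; go(509.5,-226,185,-26.4)"
```

```text
t: 4.8
ee_pos: [509.2, -225.6, 184.7]
orientation: [3.058, -0.721, 0.0]
ft_force: [-0.4, -0.1, 1.8]
width: 50.0
t 4.8 pos [ 509.2 -225.6  184.7] ft [-0.42 -0.11  1.75] w 50.0 tool shift mm [ 0.4  0.2 -0.3]
yaw -26.54 tilt 0.0 rz -0.14
```

```bash
python3 -m handwheel '[{"gripper":1,"tx":0,"ty":0,"tz":-0.02,"rx":0,"ry":0,"rz":0},{"gripper":1,"tx":0,"ty":0,"tz":-0.03,"rx":0,"ry":0,"rz":0},{"gripper":1,"tx":0,"ty":0,"tz":-0.03,"rx":0,"ry":0,"rz":0},{"gripper":1,"tx":0,"ty":0,"tz":0,"rx":0,"ry":0,"rz":-9},{"gripper":1,"tx":0,"ty":0,"tz":0,"rx":0,"ry":0,"rz":-9},{"gripper":1,"tx":0,"ty":0,"tz":0,"rx":0,"ry":0,"rz":-9},{"gripper":1,"tx":0,"ty":0,"tz":0,"rx":0,"ry":0,"rz":0}]'
python3 -c "from h import *; go(537,92,265,0.5)"
```

```text
t: 5.68
ee_pos: [509.1, -225.5, 265.5]
orientation: [3.141, 0.01, 0.001]
ft_force: [-0.2, 0.0, -2.7]
width: 49.2
t 5.67 pos [ 509.1 -225.5  265.5] ft [-0.2   0.04 -2.71] w 49.2 tool shift mm [  29.9 -317.4    0.5]
yaw 0.37 tilt 0.03 rz -0.13
```

```bash
python3 -m handwheel '[{"gripper":1,"tx":0.004,"ty":-0.03,"tz":0,"rx":0,"ry":0,"rz":-0.1},{"gripper":1,"tx":0.004,"ty":-0.045,"tz":0,"rx":0,"ry":0,"rz":0},{"gripper":1,"tx":0.004,"ty":-0.045,"tz":0,"rx":0,"ry":0,"rz":0},{"gripper":1,"tx":0.004,"ty":-0.045,"tz":0,"rx":0,"ry":0,"rz":0},{"gripper":1,"tx":0.004,"ty":-0.045,"tz":0,"rx":0,"ry":0,"rz":0},{"gripper":1,"tx":0.004,"ty":-0.045,"tz":0,"rx":0,"ry":0,"rz":0},{"gripper":1,"tx":0.004,"ty":-0.04,"tz":0,"rx":0,"ry":0,"rz":0},{"gripper":1,"tx":0.002,"ty":-0.022,"tz":0,"rx":0,"ry":0,"rz":0}]'
python3 -m handwheel '[{"gripper":1,"tx":0,"ty":0,"tz":0.02,"rx":0,"ry":0,"rz":0},{"gripper":1,"tx":0,"ty":0,"tz":0.01,"rx":0,"ry":0,"rz":0},{"gripper":1,"tx":0,"ty":0,"tz":0,"rx":0,"ry":0,"rz":0}]'
python3 - <<'E'
from h import *
go(537,92,194,0.5)
for n in('top','scene'):
    p=viewer.get_image(n); a=(230,120,110,140) if n=='top' else (210,150,150,130)
    x,y,w,h=a;c=cv2.resize(p['image'][y:y+h,x:x+w],None,fx=4.2,fy=4.2,interpolation=cv2.INTER_CUBIC); save(n+'2',np.clip(c*1.6,0,255).astype(np.uint8))
E
```

```text
t: 6.68
ee_pos: [536.2, 93.6, 265.2]
orientation: [-3.141, -0.012, -0.001]
ft_force: [0.9, -0.8, -3.7]
width: 49.8
t: 7.05
ee_pos: [535.8, 91.4, 234.2]
orientation: [3.141, 0.012, -0.003]
ft_force: [0.8, -1.0, -3.5]
width: 49.9
t 7.05 pos [535.8  91.4 234.2] ft [ 0.78 -1.05 -3.51] w 49.9 tool shift mm [ 1.2 -0.6 40.2]
yaw 0.45 tilt 0.1 rz -0.05
```

View pics/top2.png

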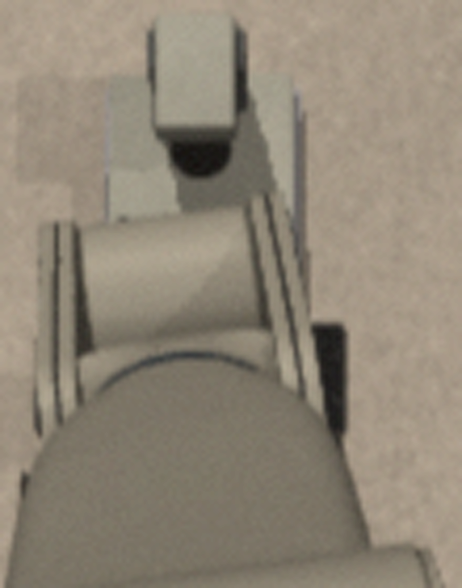

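View pics/scene2.png

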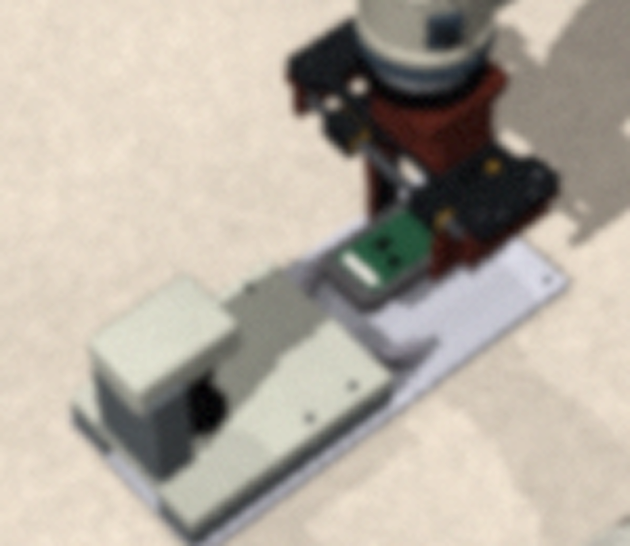

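The carrier is held level over the deck and pointing at the mouth. I'll lower it slowly.

```bash
python3 -m handwheel '[{"gripper":1,"tx":0.001,"ty":-0.001,"tz":0.02,"rx":0,"ry":0,"rz":0},{"gripper":1,"tx":0,"ty":0,"tz":0.015,"rx":0,"ry":0,"rz":0},{"gripper":1,"tx":0,"ty":0,"tz":0.003,"rx":0,"ry":0,"rz":0},{"gripper":1,"tx":0,"ty":0,"tz":0,"rx":0,"ry":0,"rz":0}]'
python3 -m handwheel '[{"gripper":1,"tx":0,"ty":0,"tz":0.001,"rx":0,"ry":0,"rz":0},{"gripper":1,"tx":0,"ty":0,"tz":0.001,"rx":0,"ry":0,"rz":0},{"gripper":1,"tx":0,"ty":0,"tz":0,"rx":0,"ry":0,"rz":0}]'
python3 -c "from h import *; go(537,92,193,0.5)"
```

```text
t: 7.65
ee_pos: [537.1, 92.6, 196.1]
orientation: [3.141, 0.015, -0.002]
ft_force: [0.2, -0.6, -2.9]
width: 49.8
t: 8.02
ee_pos: [537.3, 92.7, 194.9]
orientation: [-3.141, -0.015, -0.001]
ft_force: [-0.0, 0.4, -1.7]
width: 49.9
t 8.03 pos [537.3  92.7 194.9] ft [-0.05  0.42 -1.74] w 49.9 tool shift mm [-0.3  0.7  1.9]
yaw 0.56 tilt 0.02 rz 0.06
```

```bash
python3 -m handwheel '[{"gripper":1,"tx":0,"ty":0,"tz":0.001,"rx":0,"ry":0,"rz":0},{"gripper":1,"tx":0,"ty":0,"tz":0,"rx":0,"ry":0,"rz":0}]'
python3 -m handwheel '[{"gripper":1,"tx":0,"ty":0,"tz":0.001,"rx":0,"ry":0,"rz":0},{"gripper":1,"tx":0,"ty":0,"tz":0,"rx":0,"ry":0,"rz":0}]'
```

```text
t: 8.28
ee_pos: [537.2, 92.7, 193.7]
orientation: [-3.142, -0.015, 0.0]
ft_force: [0.0, 0.8, -3.8]
width: 49.7
t: 8.52
ee_pos: [537.3, 92.7, 192.7]
orientation: [-3.142, -0.015, -0.0]
ft_force: [0.3, 0.9, -2.0]
width: 49.5
```

```bash
python3 -m handwheel '[{"gripper":1,"tx":0,"ty":0,"tz":0.001,"rx":0,"ry":0,"rz":0},{"gripper":1,"tx":0,"ty":0,"tz":0,"rx":0,"ry":0,"rz":0}]'
```

```text
t: 8.78
ee_pos: [537.5, 92.7, 192.7]
orientation: [-3.141, -0.015, -0.002]
ft_force: [-2.9, -0.4, 9.7]
width: 49.6
```

The carrier touched the deck, with the force rising to about 10 N. I'm releasing it.

```bash
python3 -m handwheel '[{"gripper":1,"tx":0,"ty":0,"tz":-0.0005,"rx":0,"ry":0,"rz":0},{"gripper":0,"tx":0,"ty":0,"tz":0,"rx":0,"ry":0,"rz":0},{"gripper":0,"tx":0,"ty":0,"tz":0,"rx":0,"ry":0,"rz":0},{"gripper":0,"tx":0,"ty":0,"tz":0,"rx":0,"ry":0,"rz":0},{"gripper":0,"tx":0,"ty":0,"tz":-0.01,"rx":0,"ry":0,"rz":0},{"gripper":0,"tx":0,"ty":0,"tz":-0.03,"rx":0,"ry":0,"rz":0},{"gripper":0,"tx":-0.02,"ty":0,"tz":-0.03,"rx":0,"ry":0,"rz":0},{"gripper":0,"tx":-0.04,"ty":0,"tz":-0.02,"rx":0,"ry":0,"rz":0}]'
python3 -m handwheel '[{"gripper":1,"tx":-0.04,"ty":0,"tz":0,"rx":0,"ry":0,"rz":0},{"gripper":1,"tx":0,"ty":0,"tz":0,"rx":0,"ry":0,"rz":0},{"gripper":1,"tx":0,"ty":0,"tz":0,"rx":0,"ry":0,"rz":0},{"gripper":1,"tx":0,"ty":0,"tz":0,"rx":0,"ry":0,"rz":0},{"gripper":1,"tx":0,"ty":0,"tz":0,"rx":0,"ry":0,"rz":0},{"gripper":1,"tx":0,"ty":0,"tz":0,"rx":0,"ry":0,"rz":0},{"gripper":1,"tx":0,"ty":0,"tz":0,"rx":0,"ry":0,"rz":0}]'
python3 - <<'E'
from h import *
go(450,92,193,0.5)
for n in('top','scene'):
    p=viewer.get_image(n); np.save(n+'3.npy',p,allow_pickle=True); a=(230,120,110,140) if n=='top' else (210,150,150,130)
    x,y,w,h=a;c=cv2.resize(p['image'][y:y+h,x:x+w],None,fx=4.2,fy=4.2,interpolation=cv2.INTER_CUBIC); save(n+'3',np.clip(c*1.6,0,255).astype(np.uint8))
E
```

```text
t: 9.78
ee_pos: [477.9, 92.2, 284.1]
orientation: [-3.141, -0.015, -0.006]
ft_force: [0.3, 0.4, -0.1]
width: 88.0
t: 10.65
ee_pos: [437.3, 91.7, 282.1]
orientation: [3.142, 0.015, -0.0]
ft_force: [0.5, 0.2, 0.9]
width: 20.9
t 10.65 pos [437.3  91.7 282.1] ft [0.53 0.18 0.85] w 20.9 tool shift mm [12.7 -0.2 89.1]
yaw 0.55 tilt 0.01 rz 0.05
```

View pics/top3.png

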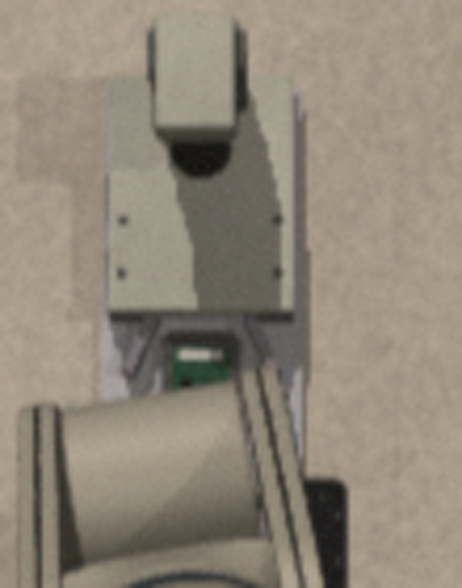

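View pics/scene3.png

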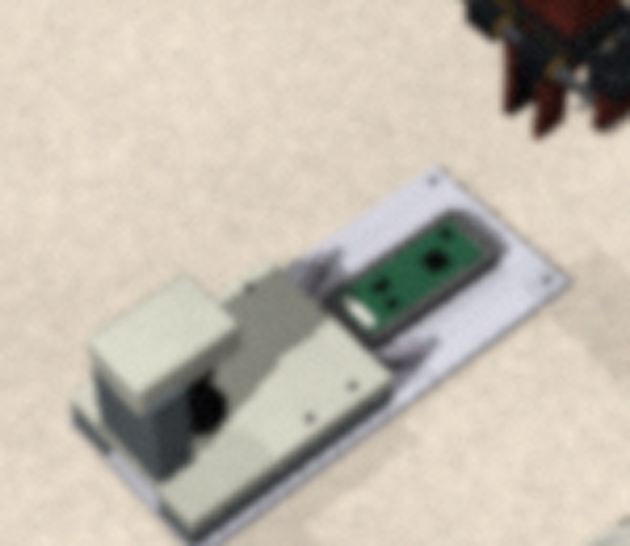

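The carrier lies flat on the deck and centred between the cheeks, with its leading end just short of the mouth (top view, near (200,330)). I'll shut the fingers and lower them behind it.

```bash
python3 -m handwheel '[{"gripper":1,"tx":0.005,"ty":0,"tz":0.02,"rx":0,"ry":0,"rz":0},{"gripper":1,"tx":0,"ty":0,"tz":0.025,"rx":0,"ry":0,"rz":0},{"gripper":1,"tx":0,"ty":0,"tz":0.025,"rx":0,"ry":0,"rz":0},{"gripper":1,"tx":0,"ty":0,"tz":0.015,"rx":0,"ry":0,"rz":0},{"gripper":1,"tx":0,"ty":0,"tz":0.004,"rx":0,"ry":0,"rz":0},{"gripper":1,"tx":0,"ty":0,"tz":0,"rx":0,"ry":0,"rz":0},{"gripper":1,"tx":0,"ty":0,"tz":0,"rx":0,"ry":0,"rz":0}]'
python3 -c "from h import *; go(450,91.9,193.5,0.5)"
```

```text
t: 11.62
ee_pos: [442.5, 91.8, 193.8]
orientation: [-3.141, -0.015, -0.002]
ft_force: [-0.1, 0.5, 0.6]
width: 0.4
t 11.62 pos [442.5  91.8 193.8] ft [-0.07  0.49  0.61] w 0.4 tool shift mm [ 7.5 -0.   0.3]
yaw 0.56 tilt 0.07 rz 0.06
```

```bash
python3 -m handwheel '[{"gripper":1,"tx":0.01,"ty":0,"tz":0,"rx":0,"ry":0,"rz":0},{"gripper":1,"tx":0.008,"ty":0,"tz":0,"rx":0,"ry":0,"rz":0},{"gripper":1,"tx":0.002,"ty":0,"tz":0,"rx":0,"ry":0,"rz":0},{"gripper":1,"tx":0.002,"ty":0,"tz":0,"rx":0,"ry":0,"rz":0},{"gripper":1,"tx":0.002,"ty":0,"tz":0,"rx":0,"ry":0,"rz":0},{"gripper":1,"tx":0.002,"ty":0,"tz":0,"rx":0,"ry":0,"rz":0}]'
python3 -m handwheel '[{"gripper":1,"tx":0.002,"ty":0,"tz":0,"rx":0,"ry":0,"rz":0},{"gripper":1,"tx":0.002,"ty":0,"tz":0,"rx":0,"ry":0,"rz":0},{"gripper":1,"tx":0.002,"ty":0,"tz":0,"rx":0,"ry":0,"rz":0},{"gripper":1,"tx":0.002,"ty":0,"tz":0,"rx":0,"ry":0,"rz":0}]'
python3 -c "from h import *; go(550,92.2,193.5,0.5)"
```

```text
t: 12.38
ee_pos: [468.1, 92.0, 193.1]
orientation: [3.141, 0.015, -0.001]
ft_force: [-0.5, -0.2, 0.3]
width: 0.3
t: 12.88
ee_pos: [476.3, 92.1, 193.2]
orientation: [3.142, 0.015, -0.0]
ft_force: [-0.2, 0.2, -0.7]
width: 0.6
t 12.88 pos [476.3  92.1 193.2] ft [-0.23  0.17 -0.73] w 0.6 tool shift mm [73.7  0.6 -0.4]
yaw 0.56 tilt 0.01 rz 0.06
```

```bash
python3 -m handwheel '[{"gripper":1,"tx":0.002,"ty":0,"tz":0,"rx":0,"ry":0,"rz":0},{"gripper":1,"tx":0.002,"ty":0,"tz":0,"rx":0,"ry":0,"rz":0},{"gripper":1,"tx":0.002,"ty":0,"tz":0,"rx":0,"ry":0,"rz":0},{"gripper":1,"tx":0.002,"ty":0,"tz":0,"rx":0,"ry":0,"rz":0}]'
python3 -m handwheel '[{"gripper":1,"tx":0.002,"ty":0,"tz":0,"rx":0,"ry":0,"rz":0},{"gripper":1,"tx":0.002,"ty":0,"tz":0,"rx":0,"ry":0,"rz":0},{"gripper":1,"tx":0.002,"ty":0,"tz":0,"rx":0,"ry":0,"rz":0},{"gripper":1,"tx":0.002,"ty":0,"tz":0,"rx":0,"ry":0,"rz":0}]'
python3 - <<'E'
from h import *
go(550,92.2,193.5,0.5)
for n in('scene',):
    p=viewer.get_image(n); np.save(n+'4.npy',p,allow_pickle=True); x,y,w,h=(210,150,150,130)
    c=cv2.resize(p['image'][y:y+h,x:x+w],None,fx=4.2,fy=4.2,interpolation=cv2.INTER_CUBIC); save(n+'4',np.clip(c*1.6,0,255).astype(np.uint8))
E
```

```text
t: 13.38
ee_pos: [484.3, 92.2, 193.2]
orientation: [-3.142, -0.015, 0.0]
ft_force: [-1.3, 0.7, -0.5]
width: 0.3
t: 13.88
ee_pos: [492.3, 92.3, 193.2]
orientation: [-3.142, -0.015, -0.0]
ft_force: [-0.7, -0.5, -0.7]
width: 0.3
t 13.88 pos [492.3  92.3 193.2] ft [-0.7  -0.55 -0.67] w 0.3 tool shift mm [57.7  0.6 -0.3]
yaw 0.55 tilt 0.0 rz 0.05
```

View pics/scene4.png

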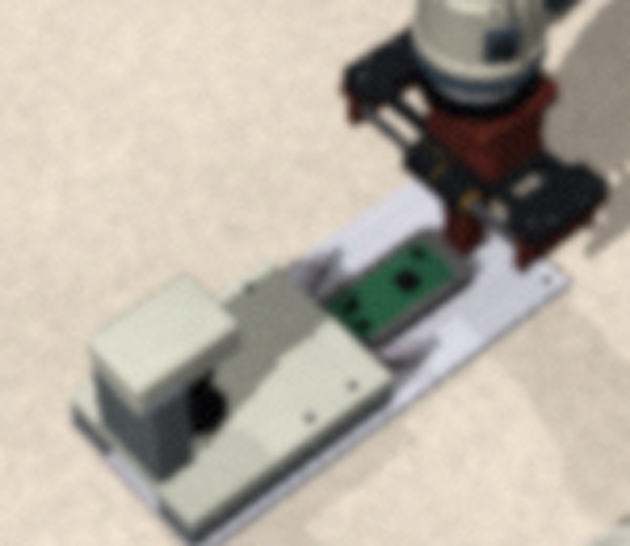

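The carrier's end is in the mouth and it's sliding freely, with about 1 N felt. I'll keep going to just short of the earliest possible plunger position.

```bash
python3 -m handwheel '[{"gripper":1,"tx":0.003,"ty":0,"tz":0,"rx":0,"ry":0,"rz":0},{"gripper":1,"tx":0.003,"ty":0,"tz":0,"rx":0,"ry":0,"rz":0},{"gripper":1,"tx":0.003,"ty":0,"tz":0,"rx":0,"ry":0,"rz":0},{"gripper":1,"tx":0.003,"ty":0,"tz":0,"rx":0,"ry":0,"rz":0},{"gripper":1,"tx":0.003,"ty":0,"tz":0,"rx":0,"ry":0,"rz":0},{"gripper":1,"tx":0.003,"ty":0,"tz":0,"rx":0,"ry":0,"rz":0}]'
```

```text
t: 14.68
ee_pos: [510.4, 92.4, 193.2]
orientation: [-3.142, -0.015, 0.0]
ft_force: [-0.8, 0.7, 0.5]
width: 0.1
```

```bash
python3 -m handwheel '[{"gripper":1,"tx":0.003,"ty":0,"tz":0,"rx":0,"ry":0,"rz":0},{"gripper":1,"tx":0.003,"ty":0,"tz":0,"rx":0,"ry":0,"rz":0},{"gripper":1,"tx":0.003,"ty":0,"tz":0,"rx":0,"ry":0,"rz":0},{"gripper":1,"tx":0.003,"ty":0,"tz":0,"rx":0,"ry":0,"rz":0},{"gripper":1,"tx":0.003,"ty":0,"tz":0,"rx":0,"ry":0,"rz":0},{"gripper":1,"tx":0.003,"ty":0,"tz":0,"rx":0,"ry":0,"rz":0}]'
```

```text
t: 15.42
ee_pos: [528.4, 92.6, 193.2]
orientation: [-3.142, -0.015, -0.0]
ft_force: [-0.9, -0.2, 0.7]
width: 0.4
```

```bash
python3 -m handwheel '[{"gripper":1,"tx":0.003,"ty":0,"tz":0,"rx":0,"ry":0,"rz":0},{"gripper":1,"tx":0.003,"ty":0,"tz":0,"rx":0,"ry":0,"rz":0},{"gripper":1,"tx":0.003,"ty":0,"tz":0,"rx":0,"ry":0,"rz":0},{"gripper":1,"tx":0.003,"ty":0,"tz":0,"rx":0,"ry":0,"rz":0},{"gripper":1,"tx":0.003,"ty":0,"tz":0,"rx":0,"ry":0,"rz":0},{"gripper":1,"tx":0.003,"ty":0,"tz":0,"rx":0,"ry":0,"rz":0}]'
python3 -c "from h import *; go(560,92.2,193.5,0.5)"
```

```text
t: 16.18
ee_pos: [546.4, 92.8, 193.2]
orientation: [-3.142, -0.015, 0.0]
ft_force: [-0.9, -0.2, 0.1]
width: 0.7
t 16.18 pos [546.4  92.8 193.2] ft [-0.88 -0.24  0.1 ] w 0.7 tool shift mm [13.6  0.7 -0.3]
yaw 0.56 tilt 0.0 rz 0.06
```

```bash
python3 -m handwheel '[{"gripper":1,"tx":0.001,"ty":0,"tz":0,"rx":0,"ry":0,"rz":0},{"gripper":1,"tx":0.001,"ty":0,"tz":0,"rx":0,"ry":0,"rz":0},{"gripper":1,"tx":0.001,"ty":0,"tz":0,"rx":0,"ry":0,"rz":0},{"gripper":1,"tx":0.001,"ty":0,"tz":0,"rx":0,"ry":0,"rz":0}]'
python3 -m handwheel '[{"gripper":1,"tx":0.001,"ty":0,"tz":0,"rx":0,"ry":0,"rz":0},{"gripper":1,"tx":0.001,"ty":0,"tz":0,"rx":0,"ry":0,"rz":0}]'
python3 -m handwheel '[{"gripper":1,"tx":0.001,"ty":0,"tz":0,"rx":0,"ry":0,"rz":0},{"gripper":1,"tx":0.001,"ty":0,"tz":0,"rx":0,"ry":0,"rz":0}]'
```

```text
t: 16.68
ee_pos: [550.2, 92.8, 193.1]
orientation: [3.142, 0.015, -0.0]
ft_force: [-0.3, 0.9, -0.4]
width: 0.2
t: 16.92
ee_pos: [552.2, 92.8, 193.2]
orientation: [3.142, 0.015, -0.0]
ft_force: [-1.0, 0.2, -0.5]
width: 0.6
t: 17.18
ee_pos: [554.2, 92.8, 193.2]
orientation: [3.142, 0.015, -0.0]
ft_force: [-0.6, 1.5, -0.3]
width: 0.6
```

```bash
python3 -m handwheel '[{"gripper":1,"tx":0.001,"ty":0,"tz":0,"rx":0,"ry":0,"rz":0},{"gripper":1,"tx":0.001,"ty":0,"tz":0,"rx":0,"ry":0,"rz":0}]'
python3 -m handwheel '[{"gripper":1,"tx":0.001,"ty":0,"tz":0,"rx":0,"ry":0,"rz":0},{"gripper":1,"tx":0.001,"ty":0,"tz":0,"rx":0,"ry":0,"rz":0}]'
```

```text
t: 17.42
ee_pos: [556.3, 92.9, 193.2]
orientation: [3.142, 0.015, -0.0]
ft_force: [-0.6, -0.2, -0.4]
width: -0.0
t: 17.68
ee_pos: [558.3, 92.9, 193.2]
orientation: [-3.142, -0.015, 0.0]
ft_force: [-0.4, -0.5, 0.5]
width: 0.7
```

```bash
python3 -m handwheel '[{"gripper":1,"tx":0.001,"ty":0,"tz":0,"rx":0,"ry":0,"rz":0},{"gripper":1,"tx":0.001,"ty":0,"tz":0,"rx":0,"ry":0,"rz":0}]'
python3 -m handwheel '[{"gripper":1,"tx":0.001,"ty":0,"tz":0,"rx":0,"ry":0,"rz":0}]'
python3 -m handwheel '[{"gripper":1,"tx":0.001,"ty":0,"tz":0,"rx":0,"ry":0,"rz":0}]'
```

```text
t: 17.92
ee_pos: [560.2, 92.9, 193.2]
orientation: [-3.142, -0.015, 0.0]
ft_force: [-1.0, -0.1, -0.9]
width: 0.5
t: 18.05
ee_pos: [561.2, 92.9, 193.2]
orientation: [3.142, 0.015, -0.0]
ft_force: [-0.6, -0.6, -0.7]
width: 0.2
t: 18.18
ee_pos: [562.3, 92.9, 193.2]
orientation: [-3.142, -0.015, 0.0]
ft_force: [-0.8, 0.3, -0.3]
width: 0.7
```

Now 1 mm per reading.

```bash
python3 -m handwheel '[{"gripper":1,"tx":0.001,"ty":0,"tz":0,"rx":0,"ry":0,"rz":0}]' | grep -E 'pos|force'
python3 -m handwheel '[{"gripper":1,"tx":0.001,"ty":0,"tz":0,"rx":0,"ry":0,"rz":0}]'| grep -E 'pos|force'
python3 -m handwheel '[{"gripper":1,"tx":0.001,"ty":0,"tz":0,"rx":0,"ry":0,"rz":0}]'| grep -E 'pos|force'
```

```text
ee_pos: [563.2, 92.9, 193.2]
ft_force: [-0.8, 0.5, -0.7]
ee_pos: [564.2, 92.9, 193.2]
ft_force: [-0.1, -0.5, 0.6]
ee_pos: [565.3, 92.9, 193.2]
ft_force: [-0.8, 0.4, -0.3]
```

```bash
python3 -m handwheel '[{"gripper":1,"tx":0.001,"ty":0,"tz":0,"rx":0,"ry":0,"rz":0}]' | grep -E 'pos|force'
python3 -m handwheel '[{"gripper":1,"tx":0.001,"ty":0,"tz":0,"rx":0,"ry":0,"rz":0}]'| grep -E 'pos|force'
python3 -m handwheel '[{"gripper":1,"tx":0.001,"ty":0,"tz":0,"rx":0,"ry":0,"rz":0}]'| grep -E 'pos|force'
```

```text
ee_pos: [566.3, 93.0, 193.2]
ft_force: [-0.6, -0.2, -0.4]
ee_pos: [567.2, 93.0, 193.2]
ft_force: [-0.8, 0.2, 0.0]
ee_pos: [568.3, 93.0, 193.2]
ft_force: [-0.1, -0.4, -0.2]
```

```bash
python3 -m handwheel '[{"gripper":1,"tx":0.001,"ty":0,"tz":0,"rx":0,"ry":0,"rz":0}]' | grep -E 'pos|force'
python3 -m handwheel '[{"gripper":1,"tx":0.001,"ty":0,"tz":0,"rx":0,"ry":0,"rz":0}]'| grep -E 'pos|force'
python3 -m handwheel '[{"gripper":1,"tx":0.001,"ty":0,"tz":0,"rx":0,"ry":0,"rz":0}]'| grep -E 'pos|force'
```

```text
ee_pos: [569.3, 93.0, 193.2]
ft_force: [-1.0, -1.1, 0.1]
ee_pos: [570.3, 93.0, 193.2]
ft_force: [-0.2, 0.0, -0.2]
ee_pos: [571.3, 93.0, 193.2]
ft_force: [-0.5, 1.0, 1.3]
```

```bash
python3 -m handwheel '[{"gripper":1,"tx":0.001,"ty":0,"tz":0,"rx":0,"ry":0,"rz":0}]' | grep -E 'pos|force'
python3 -m handwheel '[{"gripper":1,"tx":0.001,"ty":0,"tz":0,"rx":0,"ry":0,"rz":0}]'| grep -E 'pos|force'
python3 -m handwheel '[{"gripper":1,"tx":0.001,"ty":0,"tz":0,"rx":0,"ry":0,"rz":0}]'| grep -E 'pos|force'
```

```text
ee_pos: [572.3, 93.0, 193.2]
ft_force: [-0.4, -0.2, 0.2]
ee_pos: [573.3, 93.0, 193.2]
ft_force: [-0.4, -0.1, -1.1]
ee_pos: [574.3, 93.0, 193.2]
ft_force: [0.0, -0.6, -0.9]
```

```bash
python3 -m handwheel '[{"gripper":1,"tx":0.001,"ty":0,"tz":0,"rx":0,"ry":0,"rz":0}]' | grep -E 'pos|force'
python3 -m handwheel '[{"gripper":1,"tx":0.001,"ty":0,"tz":0,"rx":0,"ry":0,"rz":0}]'| grep -E 'pos|force'
python3 -m handwheel '[{"gripper":1,"tx":0.001,"ty":0,"tz":0,"rx":0,"ry":0,"rz":0}]'| grep -E 'pos|force'
```

```text
ee_pos: [575.3, 93.0, 193.2]
ft_force: [-0.7, 1.1, -0.3]
ee_pos: [576.3, 93.0, 193.2]
ft_force: [-1.5, -0.4, -1.0]
ee_pos: [577.3, 93.1, 193.2]
ft_force: [-1.4, 0.0, 0.5]
```

```bash
python3 -m handwheel '[{"gripper":1,"tx":0.001,"ty":0,"tz":0,"rx":0,"ry":0,"rz":0}]' | grep -E 'pos|force'
python3 -m handwheel '[{"gripper":1,"tx":0.001,"ty":0,"tz":0,"rx":0,"ry":0,"rz":0}]'| grep -E 'pos|force'
python3 -m handwheel '[{"gripper":1,"tx":0.001,"ty":0,"tz":0,"rx":0,"ry":0,"rz":0}]'| grep -E 'pos|force'
```

```text
ee_pos: [578.0, 93.1, 193.1]
ft_force: [-3.9, -0.4, 1.9]
ee_pos: [578.4, 93.0, 192.9]
ft_force: [-6.9, -0.7, 2.7]
ee_pos: [579.0, 93.0, 192.8]
ft_force: [-6.8, -0.4, 3.5]
```

The plunger makes contact at TCP x of about 578.1, and the force plateaus near 6.8 N. The target is a TCP x of about 585.

```bash
python3 -m handwheel '[{"gripper":1,"tx":0.001,"ty":0,"tz":-0.0002,"rx":0,"ry":0,"rz":0}]' | grep -E 'pos|force'
python3 -m handwheel '[{"gripper":1,"tx":0.001,"ty":0,"tz":0,"rx":0,"ry":0,"rz":0}]'| grep -E 'pos|force'
```

```text
ee_pos: [579.8, 93.0, 192.8]
ft_force: [-6.0, -0.3, 0.5]
ee_pos: [580.8, 93.0, 192.8]
ft_force: [-6.2, -0.3, 2.3]
```

```bash
python3 -m handwheel '[{"gripper":1,"tx":0.001,"ty":0,"tz":-0.0001,"rx":0,"ry":0,"rz":0}]' | grep -E 'pos|force'
python3 -m handwheel '[{"gripper":1,"tx":0.001,"ty":0,"tz":0,"rx":0,"ry":0,"rz":0}]'| grep -E 'pos|force'
```

```text
ee_pos: [581.7, 93.0, 192.7]
ft_force: [-5.9, -0.7, 0.6]
ee_pos: [582.7, 93.0, 192.8]
ft_force: [-6.4, -0.3, 1.3]
```

```bash
python3 -m handwheel '[{"gripper":1,"tx":0.001,"ty":0,"tz":0,"rx":0,"ry":0,"rz":0}]' | grep -E 'pos|force'
python3 -m handwheel '[{"gripper":1,"tx":0.001,"ty":0,"tz":0,"rx":0,"ry":0,"rz":0},{"gripper":1,"tx":0,"ty":0,"tz":0,"rx":0,"ry":0,"rz":0}]'| grep -E 'pos|force'
```

```text
ee_pos: [583.7, 93.0, 192.8]
ft_force: [-6.1, 0.3, 0.4]
ee_pos: [584.9, 93.0, 192.8]
ft_force: [-6.4, 0.5, -0.2]
```

It's pressed in by about 6.8 mm. I'll back straight off and lift away.

```bash
python3 -m handwheel '[{"gripper":1,"tx":-0.002,"ty":0,"tz":0,"rx":0,"ry":0,"rz":0},{"gripper":1,"tx":-0.004,"ty":0,"tz":0,"rx":0,"ry":0,"rz":0},{"gripper":1,"tx":-0.01,"ty":0,"tz":0,"rx":0,"ry":0,"rz":0},{"gripper":1,"tx":-0.02,"ty":0,"tz":0,"rx":0,"ry":0,"rz":0},{"gripper":1,"tx":-0.02,"ty":0,"tz":-0.02,"rx":0,"ry":0,"rz":0},{"gripper":1,"tx":-0.04,"ty":0,"tz":-0.04,"rx":0,"ry":0,"rz":0},{"gripper":1,"tx":-0.04,"ty":0,"tz":-0.04,"rx":0,"ry":0,"rz":0},{"gripper":1,"tx":0,"ty":0,"tz":-0.02,"rx":0,"ry":0,"rz":0}]'
python3 -m handwheel '[{"gripper":1,"tx":0,"ty":0.03,"tz":0,"rx":0,"ry":0,"rz":0},{"gripper":1,"tx":0,"ty":0.05,"tz":-0.01,"rx":0,"ry":0,"rz":0},{"gripper":1,"tx":0,"ty":0.05,"tz":-0.01,"rx":0,"ry":0,"rz":0},{"gripper":1,"tx":0,"ty":0.05,"tz":0,"rx":0,"ry":0,"rz":0},{"gripper":1,"tx":0,"ty":0.02,"tz":0,"rx":0,"ry":0,"rz":0},{"gripper":1,"tx":0,"ty":0,"tz":0,"rx":0,"ry":0,"rz":0}]'
python3 - <<'E'
from h import *
for n in('top','scene'):
    p=viewer.get_image(n); np.save(n+'5.npy',p,allow_pickle=True); a=(230,120,110,140) if n=='top' else (210,150,150,130)
    x,y,w,h=a;c=cv2.resize(p['image'][y:y+h,x:x+w],None,fx=4.2,fy=4.2,interpolation=cv2.INTER_CUBIC); save(n+'5',np.clip(c*1.6,0,255).astype(np.uint8))
    for o in('carrier_center','dish','jar','screwdriver'):
        for r in recognise(p,o)[:1]: print(n,o,round(r['p'],2),(np.array(r['xy'])*[560,420]).round(1))
print(ctrl.get_obs()['t'],ctrl.get_obs()['ft_force'])
E
```

```text
t: 22.3
ee_pos: [447.2, 91.7, 314.9]
orientation: [3.142, 0.016, -0.001]
ft_force: [1.3, -0.7, -0.4]
width: 0.3
t: 23.05
ee_pos: [451.7, -109.2, 333.6]
orientation: [3.141, 0.011, 0.001]
ft_force: [-0.8, 0.1, 0.5]
width: 0.6
top dish 0.68 [432.3 168.6]
top screwdriver 0.58 [433.4 164.9]
scene dish 0.63 [362.8 294.4]
scene jar 0.73 [398.9 274.3]
scene screwdriver 0.67 [174.2 157.5]
23.55 [0.34100213 0.43814292 0.29508101]
```

View pics/top5.png

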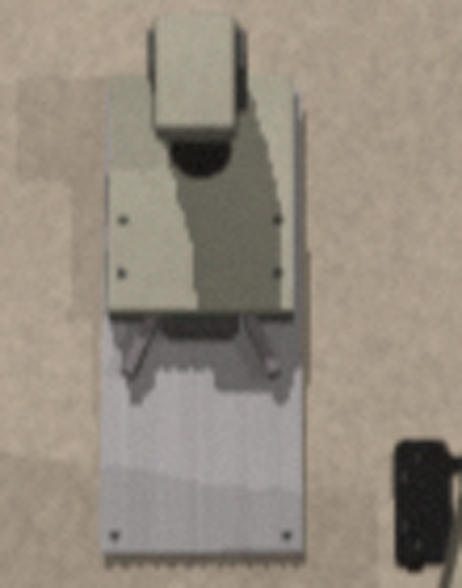

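View pics/scene5.png

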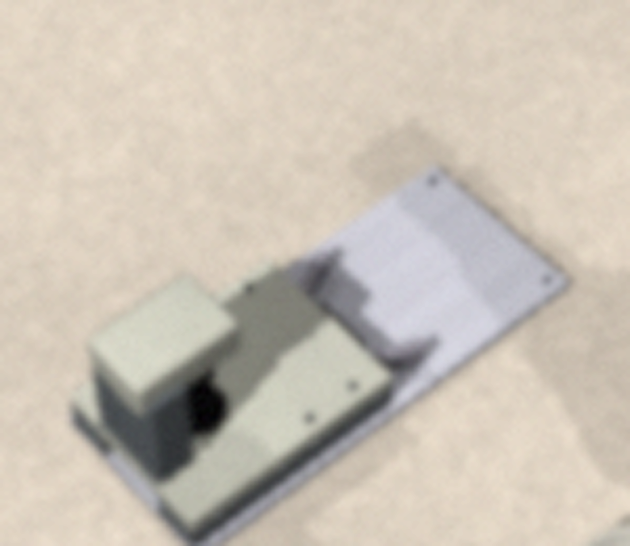

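Run:
```python
from h import *
p=np.load('top5.npy',allow_pickle=True).item(); a=np.load('top.npy',allow_pickle=True).item()
for u,v in((163,338),(240,338)): print(plane(p,230+(u+.5)/4.2-.5,120+(v+.5)/4.2-.5,20).round(1))
for n,b in(('top',a),('scene',np.load('scene.npy',allow_pickle=True).item())):
    q=np.load(n+'5.npy',allow_pickle=True).item(); d=cv2.absdiff(q['image'],b['image']).max(-1)
    for nm,c in(('dish',(591,356,15)),('jar',(482,387,60)),('driver',(680,-330,10))):
        u,v=map(int,w2px(b,c)); r=d[v-25:v+25,u-25:u+25]; print(n,nm,u,v,'px diff>40:',(r>40).sum())
```

```text
[595.3 117.3  20. ]
[595.6  67.6  20. ]
top dish 180 201 px diff>40: 0
top jar 162 238 px diff>40: 0
top driver 431 171 px diff>40: 0
scene dish 362 293 px diff>40: 0
scene jar 405 267 px diff>40: 0
scene driver 178 155 px diff>40: 0
```

```bash
python3 -c "
from h import *
print(ctrl.close_job())"
```

```text
the job is handed in; nothing more can be done
None
```

The carrier is loaded in the reader and rests against the plunger, which I pressed in by about 6.8 mm. I've handed the job in; it gives no verdict.

- **Loading:** I gripped the carrier across its width, set it on the deck between the cheeks and released it. Then I pushed it in from behind with shut fingers.
- **Plunger:** Contact came at TCP x ≈ 578.1 mm, where the push rose from about 1 N to 6–7 N and stayed there. I stopped at 584.9 mm. The 6.8 mm is inferred from that travel, since the plunger can't be seen.
- **Final position:** The last top picture puts the carrier's rear edge at x ≈ 595.4 mm. Its centre is then about 48 mm behind the mouth, within about 1 mm of the middle line and straight. The arm was well clear and touching nothing.
- **Bystanders:** Before-and-after pictures show no change around the dish, jar or screwdriver.
- **Checks that disagreed:** In the last top picture the network placed the dish where the screwdriver lies and did not find the jar. It did not find the carrier in either view, as most of it is inside the tunnel. I relied on the picture comparison and the scene view instead.

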